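# One turn on the tube-drilling feed, then lock it

## Robot

A 7-joint arm with a two-finger parallel gripper is mounted at the origin on the work surface. World frame = base frame: x ahead of the robot, y to its left, z up, the work surface at z = 0. Lengths are in m, angles in rad, forces in N, time in s.
With the tool pointing down it reaches from about 0.425 to 0.875 m from the base axis. Payload 4.7 kg.
Tool frame: the origin (TCP) lies on the centre line of the jaws, within the pads' length; the fingertips stand 14 mm ahead of it and the grasp point (between the pads) lies 5 mm behind it; z points along the fingers, x is the direction in which the jaws open and shut, and the axes are right-handed (so a half turn about z gives the same grasp; the last joint's range is limited). The gripper opens to 87 mm and grips with 3 to 60 N. Pads are 19 mm wide; open, the fingers measure 117 mm over their backs; the gripper's body (75 mm by 190 mm) begins 51 mm behind the grasp point.
Start: joints at [1.326, 0.321, -0.07, 1.45, 0.023, 1.371, -0.057], TCP at [0.166, -0.628, 0.237] pointing down, gripper open.
Joint ranges: [-2.86, 2.86], [-0.3, 2.09], [-1.38, 1.24], [0.06, 2.45], [-1.56, 4.7], [0.09, 2.05], [-2.69, 2.69]. Speed limits (rad/s): [2.57, 2.57, 3.14, 3.14, 3.14, 3.14, 3.14].

## Interface

Orientations are given as a rotation vector (axis times angle).
In Python, from bench import ctrl gives the robot as it stands.
- The arm moves only by the tool drive_tool, never from a script. Its argument "rows" is a list that holds one entry, the list of rows, each a list of 5 numbers: the shift along the tool's x, y, z scaled (see below), then the turn about the tool's z scaled (see below), then the closure in counts, from 0 (fully open) to 255 (shut). In form: [[[dx, dy, dz, spin, jaw], ...]]. A call has 1 to 20 rows; each row is the pose to reach, as a shift and turn from the pose commanded when the call began, along the tool's axes at that moment, turning the shorter way round; what a row does not reach only later rows make up. The controller multiplies each number of a shift by 300 mm and each number of a turn by pi rad. A row lasts 1/8 s, in which the tool goes at most 62.5 mm and 10.7 degrees, less where a joint would pass 70% of its speed; a pose out of reach is approached as far as the arm can. A call with a number of a shift or a turn outside -1 to 1 is refused whole. A call with a gripper value outside its range is refused whole. The fingers move at their own pace and stop on an object; "grip_force" is the grip in N (left out, the last holds). Time passes only in rows, so rows that repeat a pose let the fingers close. It gives the time, the measured TCP pose, the force and the opening at its end, in the units of the state.
- ctrl.get_state(): the state, without advancing time (a new reading comes with each control period).
- ctrl.get_image(name): name is "scene" or "side" or "wrist"; returns a dict with "img" (384x512x3 uint8, blue, green, red), "camera_matrix" (3x3 intrinsics, pixels), "R" (3x3) and "t" (3): a world point X has camera coordinates R X + t. Camera axes: x right, y down, z forward; pixel columns grow to the right and rows downward; lengths in m; the calibration is good to about 2 mm. A picture is of the moment at which its call begins. There is no depth.
- ctrl.close_job(): hands the job in, once; it reports no verdict.
The state is a dict: "time": time; "joint_positions": joint angles; "qd": joint speeds; "joint_torque": joint torques, N m; "position": TCP position; "tool_rot": TCP orientation; "ft_force": force on the tool from outside, world axes, zero at the start; "torque": the same for the moment, N m; "grip_width": opening from 0.0 (shut) to 1.0 (fully open).
Only numpy, scipy, OpenCV 4.12 (cv2) and the standard library are available. Lean on these libraries where they do the work, as an engineer would, in place of code of your own. Each camera call takes 0.05 s, during which the arm holds its last target.

## Task

Advance the home-made tube-drilling feed to its next hole: push the flat hand wheel round clockwise (seen from above, as the arrow on the board shows) by its upright black handle through exactly one full turn, so that the handle stops where it started. Then push the feed's locking lever over, away from the robot, as far as it goes. Only push with the outside of the fingers, do not grip the handle or the lever, leave the other things on the bench where they are, and finish clear of everything.

Things in the scene. Friction and masses are not known exactly. Their poses are not given: they have to be found in the camera images.
- rig: The tube-drilling feed, fixed to the bench: plywood board (its x -120 to 120, y -120 to 360 mm, 18 mm thick) with a grey gearbox under the flat hand wheel, a locking lever, then a sliding carriage with a grey tube (y 190 to 400, top 98 mm above bench) under a wooden bridge (y 285, top 156 mm). Origin on the bench under the wheel's axis, z up, x away from the robot within 0.3 rad.
- wheel (a joint): Turn of the hand wheel about its upright axis, rad, growing clockwise seen from above; starts between -2.4 and 2.4, no stop within reach. At 0 the handle is on the rig's -x side. Aluminium, 176 mm over the rim, four spokes, rim and hub top at most 116 mm above the bench. Stiff (about 4 N at the handle), stays where left. One turn moves the carriage 16 mm.
- wheel_handle (a point): Centre of the top of the wheel's handle, 166 mm above the bench: an upright black cylinder, 24 mm in diameter, standing free from 102 to 166 mm above the bench, its axis 70 mm from the wheel's axis. Around the handle's circle nothing is higher than 116 mm but the lever's knob, 145 mm from the wheel's axis.
- lock (a joint): Swing of the locking lever, rad: 0 to 0.12 at the start, leaning towards the robot (rig's -x, 0.5 rad from upright at 0); 1.0 fully over, leaning the same amount away from the robot (rig's +x). It stays where it is left; about 2 N at the knob moves it.
- lock_tip (a point): Centre of the lock lever's black ball knob, 28 mm wide, on a steel rod 12 mm thick. It pivots about an axis along the rig's y through rig x -20, y 145 mm, 42 mm above the bench, 85 mm from the knob's centre, which is 117 mm above the bench at both ends of the swing, 127 mm midway. Pivot block below: 70 by 50 mm, block and hub top 55 mm above the bench.
- cap: Bystander: small open copper cup, 36 mm wide, 34 mm high, standing on the rig's board. Origin at the centre of its underside.
- gear: Bystander: small white plastic gear, 48 mm wide, 14 mm high, lying on the rig's board. Origin at the centre of its underside.
- screwdriver: Bystander: screwdriver 190 mm long, lying on the bench beyond the rig.
- square: Bystander: try square, stock 120 by 28 by 18 mm with a thin 160 mm steel blade, lying flat on the bench.
- tin: Bystander: closed steel tin, 62 mm wide, 75 mm high, beside the wheel end of the rig. Origin at the centre of its underside.
- sleeve: Bystander: offcut of grey plastic tube standing upright, 50 mm wide, 90 mm high, beside the wheel end of the rig. Origin at the centre of its underside.
- bin: Bystander: red open plastic bin, 170 by 110 by 75 mm. Origin at the centre of its underside.
- offcut: Bystander: pale wooden offcut, 110 by 45 by 28 mm. Origin at the centre of its underside.

How it is judged:
On the way, in this order (a step that is already met when the one before it is completed fails the run):
1. the wheel's handle has been pushed round to the far side of where it started (distance of wheel_handle from where it was at the start of the episode above 0.125 m), for 0.02 s.
2. the wheel has made one turn clockwise and its handle is back within 15 mm of where it started, the lever not yet pushed (value of joint wheel between 3.6 and 8.9 rad and distance of wheel_handle from where it was at the start of the episode below 0.015 m and value of joint lock below 0.4 rad), for 0.3 s.
3. the locking lever has been pushed over, at least 0.85 of its 1.0 rad (value of joint lock above 0.85 rad), for 0.2 s.
At the end, for the whole second after the job is handed in: The wheel has been turned one turn clockwise, no more and no less: it is at rest with its handle within 15 mm (about 12 degrees) of where it started, and the locking lever is over by at least 0.85 rad of its 1.0 rad (value of joint wheel between 3.6 and 8.9 rad and distance of wheel_handle from where it was at the start of the episode below 0.015 m and velocity of joint wheel between -0.05 and 0.05 rad/s and value of joint lock above 0.85 rad); the robot touches nothing.
It fails at once if the wheel's handle gripped between the fingers (contact force between the fingers and rig above 0.3 N and horizontal distance between the grasp point and wheel_handle below 0.01 m and z of the grasp point in the frame of wheel_handle between -0.06 and 0.013 m).
It fails at once if the lever's knob gripped between the fingers (contact force between the fingers and rig above 0.3 N and distance between the grasp point and lock_tip below 0.012 m).
It fails at once if the lever pushed over before the turn is finished (value of joint lock above 0.5 rad and distance of wheel_handle from where it was at the start of the episode above 0.03 m).
It fails at once if a bystander moved by more than 20 mm or lifted (distance of any of cap, gear, screwdriver, square, tin, sleeve, bin, offcut from where it was at the start of the episode above 0.02 m).
It also fails if it takes over 64 s, if anything falls off the work surface, if the arm or the gripper's body presses on something with over 40 N, if the wrist force passes 120 N, or if a joint passes its speed limit or range.

## Working session

There is one attempt and no reset: what is moved stays moved. The work goes in short steps, Python scripts to look and compute and a tool call to move; the robot and the scene stay as the last step left them, time stands still between calls to the robot, and variables do not carry over. Pictures are saved under pics/ and viewed, and the job is handed in when it is done.

Besides the shell and the picture viewer there is one more tool, called after "Call:" in YAML: its name, and indented under it one key for each argument. drive_tool: Moves the arm, as the interface text tells. Its arguments: {"type":"object","properties":{"rows":{"type":"array"},"grip_force":{"type":"number"}},"required":["rows"]}

```bash
ls; mkdir -p pics; python3 - <<'E'
from bench import ctrl
import cv2
s=ctrl.get_state();print(s)
for n in("scene","side","wrist"):
    d=ctrl.get_image(n);cv2.imwrite(f"pics/{n}0.png",d["img"]);print(n,d["camera_matrix"].tolist(),d["R"].tolist(),d["t"].tolist())
E
```

```text
pics
{'time': 0.0, 'joint_positions': array([ 1.3261484 ,  0.32182946, -0.07011106,  1.45167038,  0.0225907 ,
        1.3707864 , -0.05687626]), 'qd': array([-1.56867945e-05, -1.36862174e-03,  1.05701976e-03,  5.38788561e-04,
       -4.29898250e-04, -8.35369421e-04, -1.88021872e-03]), 'joint_torque': array([ 6.79723507e-04, -4.91276479e+01, -4.03655414e-01, -3.12531602e+01,
       -6.39025401e-02,  4.37509152e-02,  1.93398964e-04]), 'position': array([ 0.16615399, -0.62786415,  0.23545981]), 'tool_rot': array([-2.48867533e+00,  1.91551428e+00,  2.44651483e-03]), 'ft_force': array([-0.89671955, -0.2573616 ,  0.13526251]), 'torque': array([ 0.03853894, -0.0410959 , -0.03856008]), 'grip_width': 1.0014654331584452}
scene [[357.05712656186097, 0.0, 257.2340377832112], [0.0, 357.05712656186097, 197.50556429418322], [0.0, 0.0, 1.0]] [[-0.25708791399071473, 0.966361315927834, 0.007184118465629615], [0.7570444355610687, 0.20601132759066906, -0.6200347211974122], [-0.600657578879952, -0.15396473616564071, -0.7845414794333815]] [0.09032619458496556, -0.3837942514002307, 1.5033798337131763]
side [[454.8670314225672, 0.0, 254.1645434178576], [0.0, 454.8670314225672, 186.7926048023866], [0.0, 0.0, 1.0]] [[-0.9383684544474359, -0.34549926236734724, 0.009741837688532798], [-0.21409118479915165, 0.5588777983820056, -0.8011370488667829], [0.27134776263906485, -0.7538473759185618, -0.5984016423201665]] [0.5444611956711014, 0.18484990492814374, 1.190512438469988]
wrist [[297.0191202821349, 0.0, 253.96587932323834], [0.0, 297.0191202821349, 195.80057448263508], [0.0, 0.0, 1.0]] [[0.25525590077459936, -0.9668726113715573, -0.0013336038757966611], [-0.9269403437107104, -0.24510555767501394, 0.28408601654832366], [-0.2750018623959153, -0.07127846081650502, -0.9587978706184177]] [-0.649217935866163, -0.03350711328185098, 0.39096022831879695]
```

View pics/scene0.png

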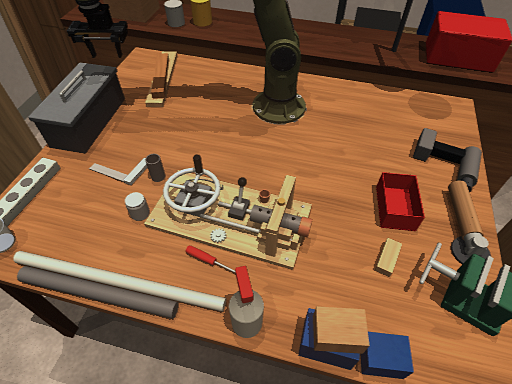

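View pics/side0.png

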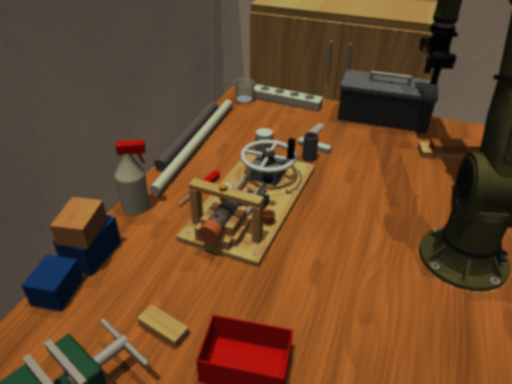

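View pics/wrist0.png

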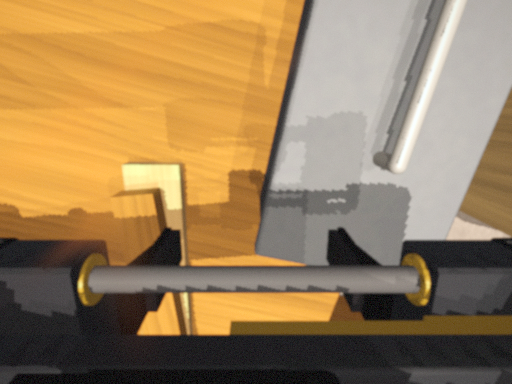

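Scene view: the rig sits around (235,210), the wheel at (193,190), the handle top at about (198,158) and the lever knob at (242,183). The side view shows the handle at (291,143). I'll zoom in to measure these.

```bash
python3 - <<'E'
import cv2
a=cv2.imread("pics/scene0.png")[140:275,115:325];cv2.imwrite("pics/sc_z.png",cv2.resize(a,None,fx=3.8,fy=3.8,interpolation=cv2.INTER_CUBIC))
a=cv2.imread("pics/side0.png")[115:265,175:345];cv2.imwrite("pics/si_z.png",cv2.resize(a,None,fx=4,fy=4,interpolation=cv2.INTER_CUBIC))
E
```

```text
(no output)
```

View pics/sc_z.png

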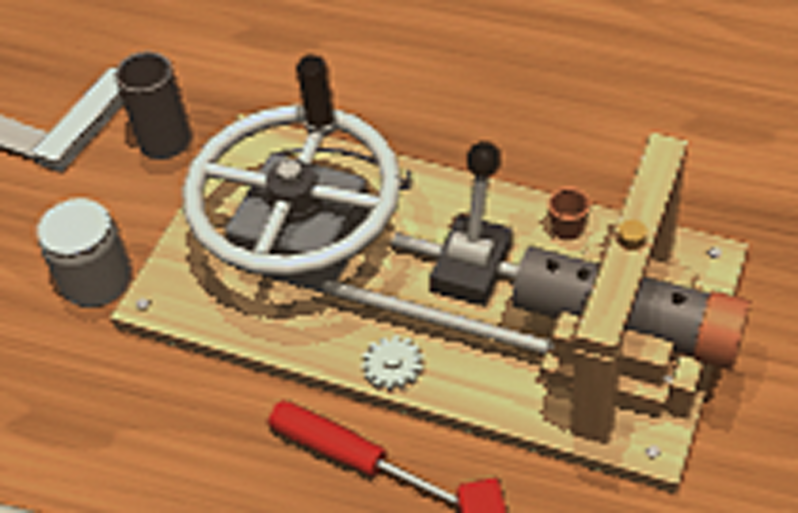

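View pics/si_z.png

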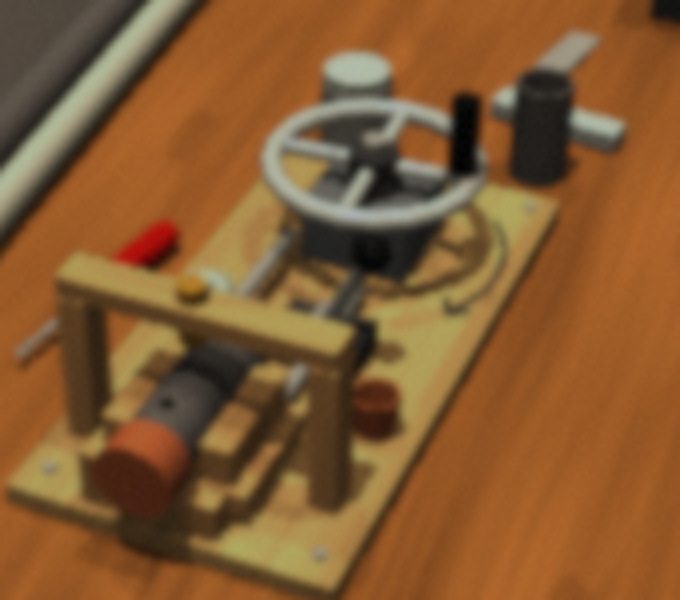

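```bash
cat > fit.py <<'E'
import numpy as np, cv2, pickle
from bench import ctrl
from scipy.optimize import least_squares
C={n:ctrl.get_image(n) for n in("scene","side")}
def proj(n,P):
    d=C[n];c=d["R"]@P+d["t"];p=d["camera_matrix"]@c;return p[:2]/p[2]
def sc(x,y):return np.array([115+(x+.5)/3.8-.5,140+(y+.5)/3.8-.5])
def si(x,y):return np.array([175+(x+.5)/4-.5,115+(y+.5)/4-.5])
def rig(p,P):
    c,s=np.cos(p[2]),np.sin(p[2]);return np.array([p[0]+c*P[0]-s*P[1],p[1]+s*P[0]+c*P[1],P[2]])
def handle(p,z=.166):
    w=p[3] # clockwise from -x
    return rig(p,np.array([-.07*np.cos(w),.07*np.sin(w),z]))
def knob(p):
    a=-.5+p[4];return rig(p,np.array([-.02+.085*np.sin(a),.145,.042+.085*np.cos(a)]))
obs=[("scene",sc(115,320),lambda p:rig(p,[.12,-.12,.018])),("scene",sc(680,485),lambda p:rig(p,[.12,.36,.018])),
("scene",sc(748,243),lambda p:rig(p,[-.12,.36,.018])),("scene",sc(313,63),handle),("scene",sc(484,158),knob),
("side",si(557,203),lambda p:rig(p,[-.12,-.12,.018])),("side",si(335,597),lambda p:rig(p,[-.12,.36,.018])),
("side",si(10,490),lambda p:rig(p,[.12,.36,.018])),("side",si(466,99),handle),("side",si(372,250),knob)]
f=lambda p:np.concatenate([proj(n,P(p))-o for n,o,P in obs])
if __name__=="__main__":
    r=least_squares(f,[.6,-.1,0,0,.05],loss="soft_l1");p=r.x
    print(p);print(f(p).reshape(-1,2).round(1).tolist())
    print("handle",handle(p),"knob",knob(p))
    # direct triangulation
    for k in(3,4):
        h=least_squares(lambda X:np.concatenate([proj(obs[k][0],X)-obs[k][1],proj(obs[k+5][0],X)-obs[k+5][1]]),handle(p));print(h.x,h.cost)
    pickle.dump(p,open("p.pkl","wb"))
E
python3 fit.py
```

```text
[ 0.5886171  -0.14421417 -0.04905014 -0.06897204  0.08152855]
[[-0.7, -0.1], [0.8, -0.5], [0.8, -0.3], [0.1, 0.4], [0.5, 0.6], [0.8, -0.7], [0.5, -1.6], [-1.0, -1.1], [0.2, -0.2], [-0.3, 0.6]]
handle [ 0.51863099 -0.14560861  0.166     ] knob [0.54125115 0.0032856  0.11966545]
[ 0.51857884 -0.14545561  0.16628357] 0.1465930802482226
[0.54078894 0.00181131 0.12121136] 0.008375519235168011
```

```bash
cat > h.py <<'E'
import numpy as np,pickle
from scipy.spatial.transform import Rotation as Ro
p=pickle.load(open("p.pkl","rb"))
def circ(w,z=.143,r=.07):
    c,s=np.cos(p[2]),np.sin(p[2]);x,y=-r*np.cos(w),r*np.sin(w)
    return np.array([p[0]+c*x-s*y,p[1]+s*x+c*y,z])
E
python3 - <<'E'
from h import *
from bench import ctrl
s=ctrl.get_state();R=Ro.from_rotvec(s["tool_rot"]).as_matrix();print(R.round(4))
t=circ(p[3]-np.radians(42),.24);print(t,"rows",(R.T@(t-s["position"])/.3).round(4), "spin",(np.arctan2(-R[0,0],1) , np.degrees(np.arctan2(R[1,0],R[0,0]))+90)[1]/180)
E
```

```text
[[ 2.559e-01 -9.667e-01 -3.000e-04]
 [-9.667e-01 -2.559e-01  8.000e-04]
 [-8.000e-04  1.000e-04 -1.000e+00]]
[ 0.53754035 -0.19208029  0.24      ] rows [-1.0884 -1.5684 -0.0124] spin 0.08238643806407953
```

Call:
drive_tool:
  rows:
    - [[0, 0, -0.1, 0, 255], [-0.1, -0.15, -0.1, 0.02, 255], [-0.2, -0.3, -0.1, 0.04, 255], [-0.32, -0.47, -0.1, 0.06, 255], [-0.43, -0.62, -0.1, 0.08, 255], [-0.54, -0.78, -0.1, 0.0824, 255], [-0.54, -0.78, -0.1, 0.0824, 255], [-0.54, -0.78, -0.1, 0.0824, 255]]
  grip_force: 20

```text
time: 1.25
position: [0.3506, -0.4123, 0.2666]
tool_rot: [2.221, -2.221, 0.0]
ft_force: [-1.0, 0.0, -0.2]
grip_width: 0.17
```

```bash
python3 - <<'E'
from h import *
from bench import ctrl
s=ctrl.get_state();R=Ro.from_rotvec(s["tool_rot"]).as_matrix();print(R.round(4),s["joint_positions"].round(2),s["position"],s["time"],s["grip_width"],s["ft_force"])
t=circ(p[3]-np.radians(42),.24);print(t,"rows",(R.T@(t-s["position"])/.3).round(4))
E
```

```text
[[-0.e+00 -1.e+00 -6.e-04]
 [-1.e+00  0.e+00 -9.e-04]
 [ 9.e-04  6.e-04 -1.e+00]] [ 1.03  0.09 -0.23  1.67  0.02  1.39 -0.77] [ 0.35056666 -0.41233714  0.26660804] 1.25 0.17028612733049278 [-0.95057503  0.01591863 -0.20245357]
[ 0.53754035 -0.19208029  0.24      ] rows [-0.7343 -0.6233  0.0877]
```

Call:
drive_tool:
  rows:
    - [[-0.14, -0.12, 0, 0, 255], [-0.29, -0.25, 0, 0, 255], [-0.44, -0.37, 0, 0, 255], [-0.58, -0.49, 0, 0, 255], [-0.68, -0.58, 0.04, 0, 255], [-0.733, -0.623, 0.08, 0, 255], [-0.733, -0.623, 0.08, 0, 255], [-0.733, -0.623, 0.08, 0, 255]]

```text
time: 2.25
position: [0.5371, -0.1947, 0.2427]
tool_rot: [2.217, -2.225, 0.001]
ft_force: [0.2, 0.5, 0.1]
grip_width: 0.004
```

```bash
python3 - <<'E'
from h import *
from bench import ctrl
import cv2
s=ctrl.get_state();R=Ro.from_rotvec(s["tool_rot"]).as_matrix();print(s["position"],s["joint_positions"].round(2),s["time"],s["grip_width"],s["ft_force"])
d=ctrl.get_image("wrist");cv2.imwrite("pics/w1.png",d["img"])
def proj(P):
    c=d["R"]@P+d["t"];q=d["camera_matrix"]@c;return (q[:2]/q[2]).round(1)
print("handle pred",proj(circ(p[3],.166)),"tip", proj(s["position"]-[0,0,.014]),"hub",proj(np.array([p[0],p[1],.116])))
E
```

```text
[ 0.53709817 -0.19469694  0.24269582] [ 0.71  0.18 -0.46  1.63  0.08  1.35 -1.34] 2.25 0.003548100455488265 [0.19525889 0.46019726 0.13705243]
handle pred [194.1 231.8] tip [254.1 244.8] hub [198.3 138.9]
```

View pics/w1.png

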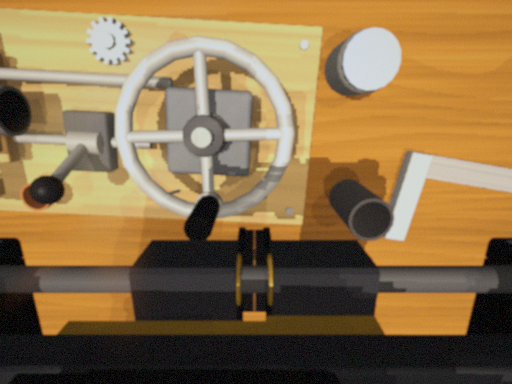

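```bash
python3 - <<'E'
from h import *
from bench import ctrl
s=ctrl.get_state();R=Ro.from_rotvec(s["tool_rot"]).as_matrix();print(s["position"],s["tool_rot"],s["time"],s["qd"].round(3))
t=circ(p[3]-np.radians(42),.143);print(t,"rows",(R.T@(t-s["position"])/.3).round(4))
E
```

```text
[ 0.53719564 -0.19465713  0.24297572] [ 2.21665570e+00 -2.22505571e+00  1.36777479e-03] 2.3 [ 0.002 -0.008 -0.005  0.002 -0.003 -0.    -0.003]
[ 0.53754035 -0.19208029  0.143     ] rows [-0.009  -0.0011  0.3332]
```

Call:
drive_tool:
  rows:
    - [[0, 0, 0.1, 0, 255], [0, 0, 0.2, 0, 255], [0, 0, 0.28, 0, 255], [0, 0, 0.333, 0, 255], [0, 0, 0.333, 0, 255], [0, 0, 0.333, 0, 255]]

```text
time: 3.05
position: [0.5386, -0.1926, 0.1439]
tool_rot: [-2.22, 2.222, -0.003]
ft_force: [0.6, 0.5, 0.7]
grip_width: 0.006
```

```bash
python3 - <<'E'
from h import *
from bench import ctrl
import cv2
s=ctrl.get_state();print(s["position"],s["time"],s["tool_rot"],s["ft_force"])
a=ctrl.get_image("scene")["img"][100:275,115:325];b=ctrl.get_image("side")["img"][80:255,175:385]
cv2.imwrite("pics/a2.png",cv2.resize(cv2.vconcat([a,b])[:,:],None,fx=1.7*2/2,fy=1.7))
E
```

```text
[ 0.53862705 -0.19260071  0.14385028] 3.05 [-2.22031587  2.22171935 -0.00290786] [0.56258045 0.48366407 0.69313176]
```

View pics/a2.png

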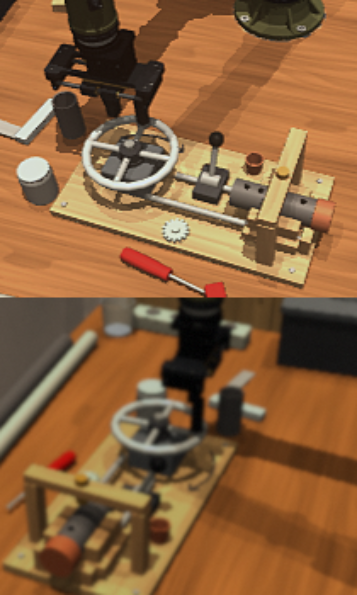

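```bash
cat > gen.py <<'E'
import sys
from h import *
# start xy (commanded), w list in deg relative to p[3]
x0,y0,a,b,n=map(float,sys.argv[1:6])
for k in range(1,int(n)+1):
    t=circ(p[3]+np.radians(a+(b-a)*k/n))
    print("[%.3f, %.3f, 0, 0, 255],"%(-(t[1]-y0)/.3,-(t[0]-x0)/.3),end=" ")
print("\nend",t)
E
python3 gen.py .538 -.1925 -42 83 20
```

```text
[-0.021, 0.018, 0, 0, 255], [-0.042, 0.032, 0, 0, 255], [-0.065, 0.044, 0, 0, 255], [-0.088, 0.053, 0, 0, 255], [-0.113, 0.060, 0, 0, 255], [-0.138, 0.063, 0, 0, 255], [-0.163, 0.065, 0, 0, 255], [-0.189, 0.063, 0, 0, 255], [-0.214, 0.059, 0, 0, 255], [-0.238, 0.051, 0, 0, 255], [-0.262, 0.042, 0, 0, 255], [-0.284, 0.029, 0, 0, 255], [-0.305, 0.015, 0, 0, 255], [-0.324, -0.002, 0, 0, 255], [-0.341, -0.021, 0, 0, 255], [-0.356, -0.041, 0, 0, 255], [-0.369, -0.063, 0, 0, 255], [-0.379, -0.086, 0, 0, 255], [-0.387, -0.111, 0, 0, 255], [-0.392, -0.136, 0, 0, 255], 
end [ 0.57870389 -0.07491967  0.143     ]
```

Call:
drive_tool:
  rows:
    - [[-0.021, 0.018, 0, 0, 255], [-0.042, 0.032, 0, 0, 255], [-0.065, 0.044, 0, 0, 255], [-0.088, 0.053, 0, 0, 255], [-0.113, 0.06, 0, 0, 255], [-0.138, 0.063, 0, 0, 255], [-0.163, 0.065, 0, 0, 255], [-0.189, 0.063, 0, 0, 255]]

```text
time: 4.15
position: [0.5209, -0.1377, 0.1438]
tool_rot: [-2.219, 2.223, -0.01]
ft_force: [5.1, -7.8, 0.5]
grip_width: 0.002
```

```bash
python3 - <<'E'
from h import *
from bench import ctrl
import cv2
s=ctrl.get_state();print(s["position"],circ(p[3]+np.radians(8)),s["time"],s["tool_rot"],s["ft_force"])
d=ctrl.get_image("wrist");cv2.imwrite("pics/w3.png",d["img"])
a=ctrl.get_image("scene")["img"][130:240,145:285]
cv2.imwrite("pics/a3.png",cv2.resize(a,None,fx=5,fy=5))
E
```

```text
[ 0.52089171 -0.13767953  0.14384317] [ 0.51911802 -0.13585486  0.143     ] 4.15 [-2.21867346  2.22303871 -0.01031584] [ 5.09028476 -7.76853473  0.51607224]
```

View pics/a3.png

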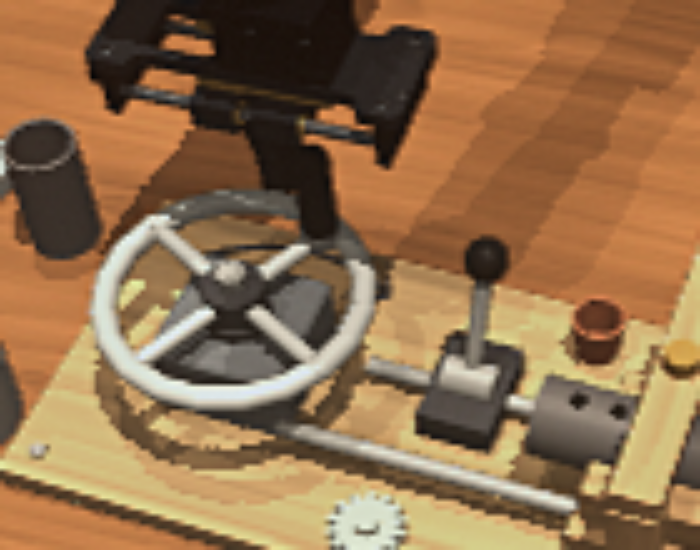

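View pics/w3.png

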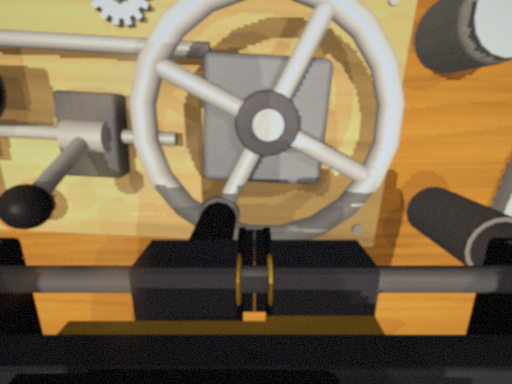

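```bash
python3 gen.py .5191 -.1359 8 128 20
```

```text
[-0.024, -0.004, 0, 0, 255], [-0.048, -0.011, 0, 0, 255], [-0.070, -0.020, 0, 0, 255], [-0.092, -0.031, 0, 0, 255], [-0.112, -0.045, 0, 0, 255], [-0.131, -0.061, 0, 0, 255], [-0.148, -0.078, 0, 0, 255], [-0.163, -0.097, 0, 0, 255], [-0.176, -0.118, 0, 0, 255], [-0.187, -0.140, 0, 0, 255], [-0.195, -0.163, 0, 0, 255], [-0.201, -0.187, 0, 0, 255], [-0.205, -0.211, 0, 0, 255], [-0.206, -0.235, 0, 0, 255], [-0.204, -0.260, 0, 0, 255], [-0.200, -0.284, 0, 0, 255], [-0.193, -0.307, 0, 0, 255], [-0.184, -0.330, 0, 0, 255], [-0.173, -0.351, 0, 0, 255], [-0.159, -0.372, 0, 0, 255], 
end [ 0.63060602 -0.08820586  0.143     ]
```

Call:
drive_tool:
  rows:
    - [[-0.024, -0.004, 0, 0, 255], [-0.048, -0.011, 0, 0, 255], [-0.07, -0.02, 0, 0, 255], [-0.092, -0.031, 0, 0, 255], [-0.112, -0.045, 0, 0, 255], [-0.131, -0.061, 0, 0, 255], [-0.148, -0.078, 0, 0, 255], [-0.163, -0.097, 0, 0, 255], [-0.176, -0.118, 0, 0, 255], [-0.187, -0.14, 0, 0, 255], [-0.195, -0.163, 0, 0, 255], [-0.201, -0.187, 0, 0, 255], [-0.205, -0.211, 0, 0, 255], [-0.206, -0.235, 0, 0, 255], [-0.204, -0.26, 0, 0, 255], [-0.2, -0.284, 0, 0, 255], [-0.193, -0.307, 0, 0, 255], [-0.184, -0.33, 0, 0, 255], [-0.173, -0.351, 0, 0, 255], [-0.159, -0.372, 0, 0, 255]]

```text
time: 6.75
position: [0.629, -0.0889, 0.1418]
tool_rot: [2.216, -2.221, -0.005]
ft_force: [-6.6, 0.6, -0.2]
grip_width: 0.005
```

```bash
python3 gen.py .6306 -.0882 128 248 20;python3 - <<'E'
from h import *
from bench import ctrl
import cv2
s=ctrl.get_state();print(s["position"],circ(p[3]+np.radians(128)),s["time"],s["tool_rot"],s["ft_force"],s["joint_positions"].round(2))
a=ctrl.get_image("scene")["img"][130:240,145:285]
cv2.imwrite("pics/a4.png",cv2.resize(a,None,fx=5,fy=5))
E
```

```text
[0.016, -0.019, 0, 0, 255], [0.033, -0.036, 0, 0, 255], [0.052, -0.051, 0, 0, 255], [0.073, -0.064, 0, 0, 255], [0.095, -0.075, 0, 0, 255], [0.118, -0.083, 0, 0, 255], [0.142, -0.089, 0, 0, 255], [0.166, -0.092, 0, 0, 255], [0.190, -0.093, 0, 0, 255], [0.215, -0.092, 0, 0, 255], [0.239, -0.088, 0, 0, 255], [0.262, -0.081, 0, 0, 255], [0.285, -0.072, 0, 0, 255], [0.306, -0.060, 0, 0, 255], [0.327, -0.047, 0, 0, 255], [0.345, -0.031, 0, 0, 255], [0.362, -0.014, 0, 0, 255], [0.378, 0.006, 0, 0, 255], [0.391, 0.026, 0, 0, 255], [0.401, 0.048, 0, 0, 255], 
end [ 0.61612726 -0.2085818   0.143     ]
[ 0.62902342 -0.08887853  0.14177776] [ 0.63060602 -0.08820586  0.143     ] 6.75 [ 2.21619691 -2.22136393 -0.00506313] [-6.64774326  0.57949325 -0.1879991 ] [ 0.5   0.4  -0.51  1.59  0.21  1.21 -1.62]
```

View pics/a4.png

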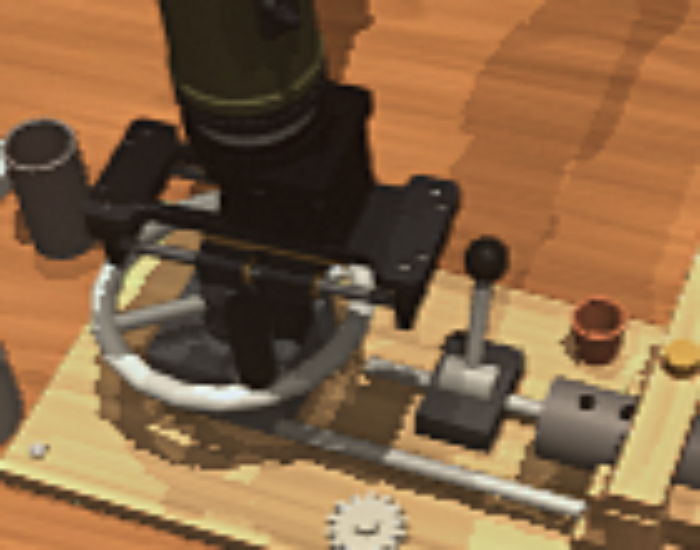

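The handle is now hidden behind the fingers at about (255,375), on the far side of the wheel. Contact looks good and the lever hasn't moved, so I'll continue.

Call:
drive_tool:
  rows:
    - [[0.016, -0.019, 0, 0, 255], [0.033, -0.036, 0, 0, 255], [0.052, -0.051, 0, 0, 255], [0.073, -0.064, 0, 0, 255], [0.095, -0.075, 0, 0, 255], [0.118, -0.083, 0, 0, 255], [0.142, -0.089, 0, 0, 255], [0.166, -0.092, 0, 0, 255], [0.19, -0.093, 0, 0, 255], [0.215, -0.092, 0, 0, 255], [0.239, -0.088, 0, 0, 255], [0.262, -0.081, 0, 0, 255], [0.285, -0.072, 0, 0, 255], [0.306, -0.06, 0, 0, 255], [0.327, -0.047, 0, 0, 255], [0.345, -0.031, 0, 0, 255], [0.362, -0.014, 0, 0, 255], [0.378, 0.006, 0, 0, 255], [0.391, 0.026, 0, 0, 255], [0.401, 0.048, 0, 0, 255]]

```text
time: 9.3
position: [0.6183, -0.1978, 0.1425]
tool_rot: [-2.223, 2.206, 0.01]
ft_force: [3.8, 9.4, -1.5]
grip_width: 0.006
```

```bash
python3 gen.py .6161 -.2086 248 325 15;python3 - <<'E'
from h import *
from bench import ctrl
import cv2
s=ctrl.get_state();print(s["position"],circ(p[3]+np.radians(248)),s["time"],s["tool_rot"],s["ft_force"],s["joint_positions"].round(2))
cv2.imwrite("pics/w5.png",ctrl.get_image("wrist")["img"])
a=ctrl.get_image("scene")["img"][130:240,145:285]
cv2.imwrite("pics/a5.png",cv2.resize(a,None,fx=5,fy=5))
E
```

```text
[0.007, 0.019, 0, 0, 255], [0.013, 0.040, 0, 0, 255], [0.017, 0.060, 0, 0, 255], [0.018, 0.081, 0, 0, 255], [0.018, 0.102, 0, 0, 255], [0.017, 0.123, 0, 0, 255], [0.013, 0.143, 0, 0, 255], [0.007, 0.163, 0, 0, 255], [0.000, 0.183, 0, 0, 255], [-0.009, 0.202, 0, 0, 255], [-0.020, 0.220, 0, 0, 255], [-0.032, 0.237, 0, 0, 255], [-0.046, 0.252, 0, 0, 255], [-0.061, 0.267, 0, 0, 255], [-0.077, 0.280, 0, 0, 255], 
end [ 0.53208765 -0.18549882  0.143     ]
[ 0.61825469 -0.19775949  0.14245816] [ 0.61612726 -0.2085818   0.143     ] 9.3 [-2.22342349  2.2060576   0.01019567] [ 3.79418384  9.35425408 -1.47025157] [ 0.65  0.42 -0.48  1.55  0.19  1.22 -1.43]
```

View pics/a5.png

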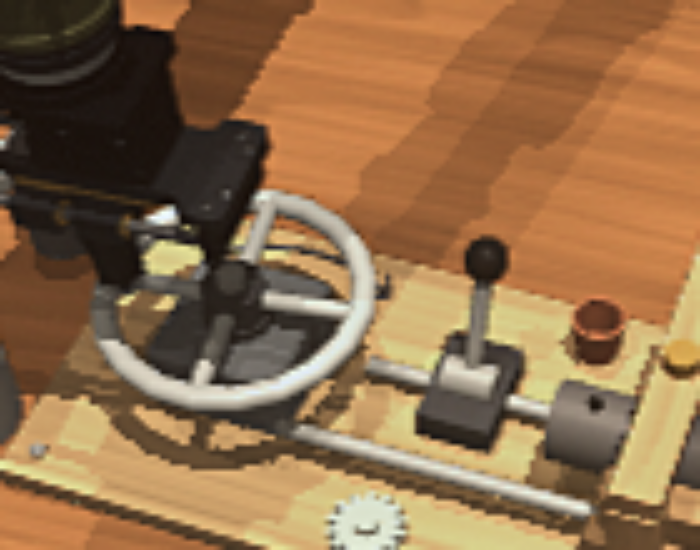

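View pics/w5.png

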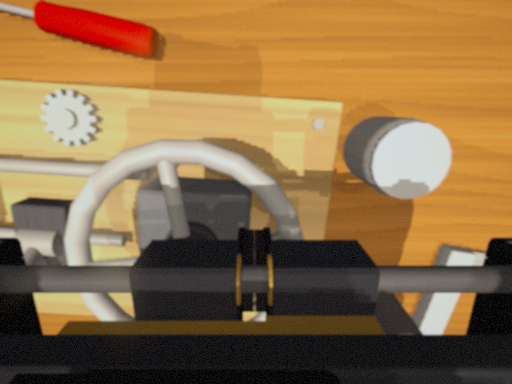

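```bash
python3 - <<'E'
from h import *
from bench import ctrl
import cv2
s=ctrl.get_state();d=ctrl.get_image("scene")
def proj(P):
    c=d["R"]@P+d["t"];q=d["camera_matrix"]@c;q=q[:2]/q[2];return ((q-[145,130])*5).round(0)
print("tip",proj(s["position"]-[0,0,.014]),"tcp+50",proj(s["position"]+[0,0,.05]),s["position"],s["ft_force"],s["qd"].round(2))
for w in (250,260,270,280,290): print(w,proj(circ(p[3]+np.radians(w),.166)),proj(circ(p[3]+np.radians(w),.102)))
cv2.imwrite("pics/a6.png",cv2.resize(d["img"][130:240,120:260],None,fx=5,fy=5,interpolation=cv2.INTER_CUBIC))
d=ctrl.get_image("side")
cv2.imwrite("pics/b6.png",cv2.resize(d["img"][80:200,205:345],None,fx=5,fy=5,interpolation=cv2.INTER_CUBIC))
E
```

```text
tip [112. 273.] tcp+50 [ 91. 199.] [ 0.61780943 -0.20668139  0.14309734] [ 1.9037295  -0.13083303  0.07244446] [ 0.01  0.    0.04 -0.03  0.04 -0.01 -0.01]
250 [ 98. 225.] [119. 296.]
260 [101. 210.] [122. 280.]
270 [108. 195.] [128. 265.]
280 [117. 180.] [137. 251.]
290 [130. 167.] [149. 238.]
```

View pics/a6.png

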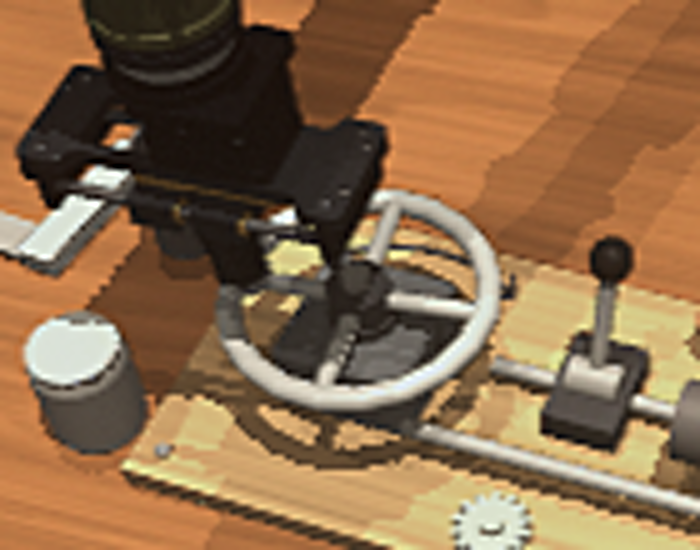

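View pics/b6.png

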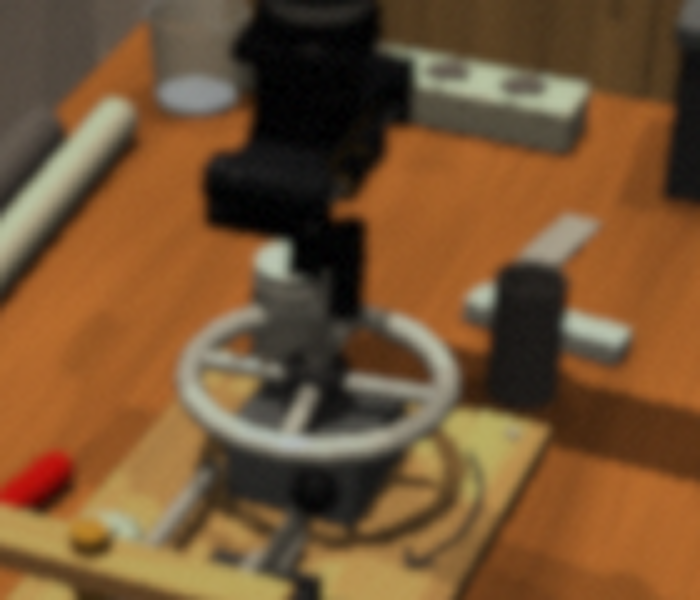

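Call:
drive_tool:
  rows:
    - [[0.007, 0.019, 0, 0, 255], [0.013, 0.04, 0, 0, 255], [0.017, 0.06, 0, 0, 255], [0.018, 0.081, 0, 0, 255], [0.018, 0.102, 0, 0, 255], [0.017, 0.123, 0, 0, 255], [0.013, 0.143, 0, 0, 255], [0.007, 0.163, 0, 0, 255], [0, 0.183, 0, 0, 255], [-0.009, 0.202, 0, 0, 255], [-0.02, 0.22, 0, 0, 255], [-0.032, 0.237, 0, 0, 255], [-0.032, 0.237, 0, 0, 255]]

```text
time: 11.12
position: [0.5518, -0.1909, 0.1434]
tool_rot: [-2.217, 2.205, -0.007]
ft_force: [20.1, 12.9, -8.3]
grip_width: 0.007
```

```bash
cat > look.py <<'E'
from h import *
from bench import ctrl
import cv2,sys
n=sys.argv[1]
s=ctrl.get_state();print(s["position"],s["time"],s["ft_force"],s["qd"].round(2))
w=ctrl.get_image("wrist");cv2.imwrite(f"pics/w{n}.png",w["img"])
a=ctrl.get_image("scene")["img"][130:240,120:260];b=ctrl.get_image("side")["img"][90:200,205:345]
cv2.imwrite(f"pics/c{n}.png",cv2.resize(cv2.hconcat([a,b]),None,fx=2.85,fy=2.85,interpolation=cv2.INTER_CUBIC))
cv2.imwrite(f"pics/a{n}.png",cv2.resize(a,None,fx=5,fy=5,interpolation=cv2.INTER_CUBIC))
cv2.imwrite(f"pics/b{n}.png",cv2.resize(b,None,fx=5,fy=5,interpolation=cv2.INTER_CUBIC))
def proj(d,P):
    c=d["R"]@P+d["t"];q=d["camera_matrix"]@c;return (q[:2]/q[2]).round(0)
for a in (-30,-20,-10,0,10): print(a,proj(w,circ(p[3]+np.radians(a),.166)))
E
python3 look.py 7
```

```text
[ 0.5517595  -0.19088798  0.14339722] 11.125 [20.13910833 12.92873107 -8.31869706] [-0.    0.01  0.   -0.01 -0.    0.01 -0.  ]
-30 [233. 319.]
-20 [211. 328.]
-10 [189. 333.]
0 [165. 335.]
10 [141. 333.]
```

View pics/c7.png

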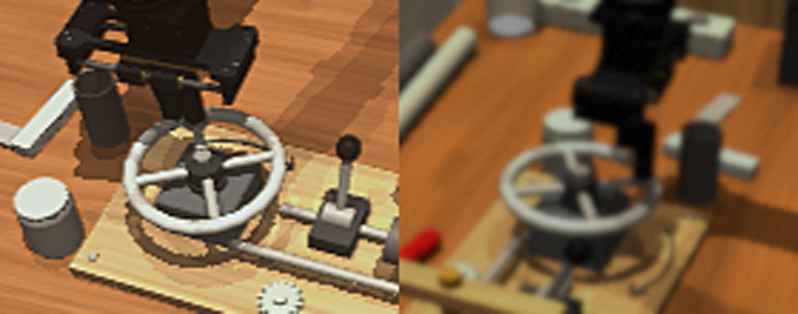

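View pics/w7.png

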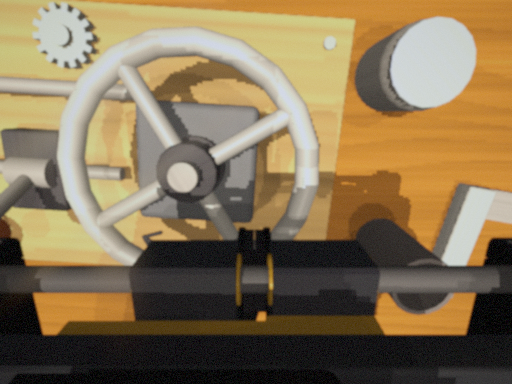

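```bash
python3 - <<'E'
from h import *
c=circ(p[3]+np.radians(309.6));m=np.array([.5518,-.1909,.143])
for t in (m,m+[.02,.0,0],m+[.02,.0,.06]): print([(-(t[1]-c[1])/.3).round(3),(-(t[0]-c[0])/.3).round(3),-((t[2]-.143)/.3).round(3)])
print(c)
E
```

```text
[np.float64(-0.027), np.float64(-0.022), np.float64(-0.0)]
[np.float64(-0.027), np.float64(-0.089), np.float64(-0.0)]
[np.float64(-0.027), np.float64(-0.089), np.float64(-0.2)]
[ 0.54508071 -0.19902825  0.143     ]
```

View pics/b7.png

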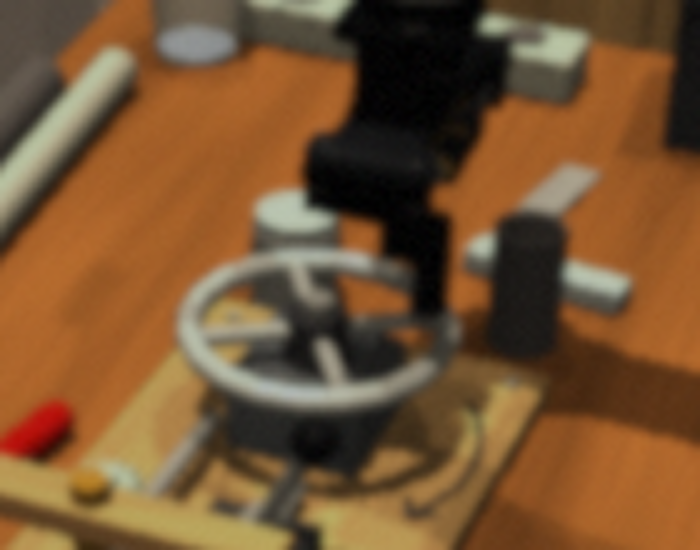

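Call:
drive_tool:
  rows:
    - [[-0.027, -0.03, 0, 0, 255], [-0.027, -0.089, 0, 0, 255], [-0.02, -0.089, -0.1, 0, 255], [0.05, -0.06, -0.2, -0.03, 255], [0.15, -0.04, -0.22, -0.078, 255], [0.2, 0, -0.22, -0.078, 255], [0.2, 0, -0.22, -0.078, 255], [0.2, 0, -0.22, -0.078, 255]]

```text
time: 12.28
position: [0.5448, -0.2569, 0.2079]
tool_rot: [-2.476, 1.934, 0.003]
ft_force: [-0.4, 0.3, -0.1]
grip_width: 0.003
```

```bash
python3 look.py 8
```

```text
[ 0.54475928 -0.25693756  0.20791656] 12.275 [-0.39368866  0.26983712 -0.08395412] [-0.01 -0.   -0.01 -0.01 -0.   -0.    0.01]
-30 [140. 223.]
-20 [123. 226.]
-10 [105. 227.]
0 [ 88. 225.]
10 [ 70. 220.]
```

View pics/b8.png

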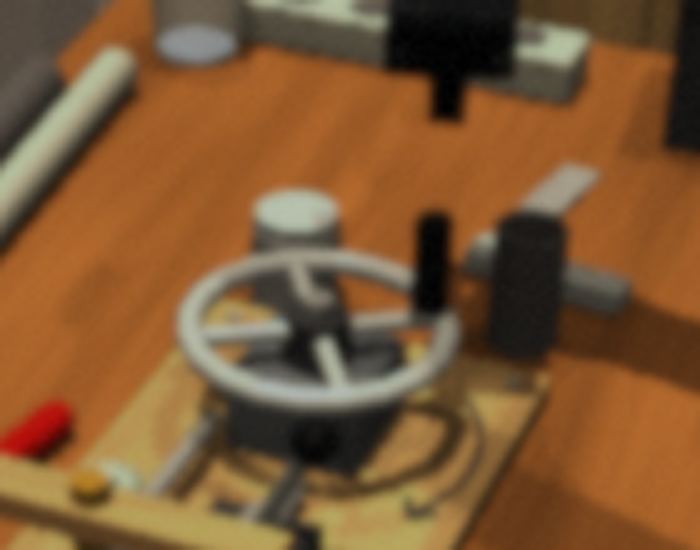

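View pics/w8.png

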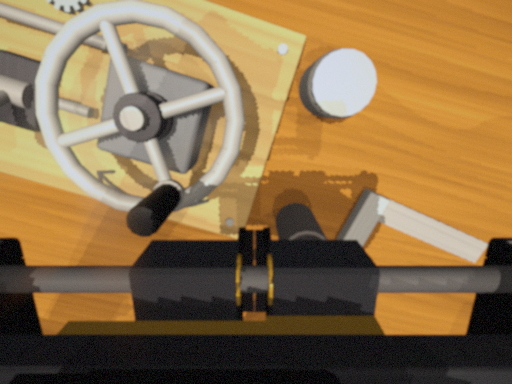

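View pics/a8.png

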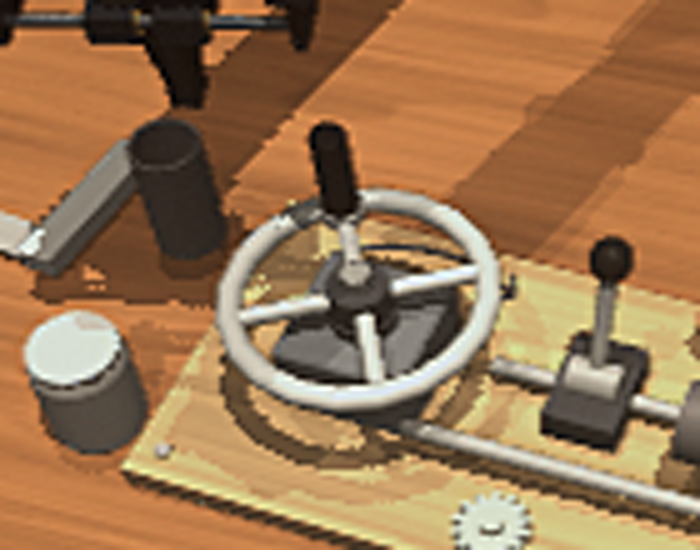

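```bash
cat > wfit.py <<'E'
import sys
from fit import *
import pickle
p=pickle.load(open("p.pkl","rb"))
ax,ay,bx,by=map(float,sys.argv[1:5])
o={"scene":np.array([120+(ax+.5)/5-.5,130+(ay+.5)/5-.5]),"side":np.array([205+(bx+.5)/5-.5,90+(by+.5)/5-.5])}
def g(w,ns=("scene","side")):
    q=p.copy();q[3]=p[3]+w[0];return np.concatenate([proj(n,handle(q))-o[n] for n in ns])
for ns in (("scene","side"),("scene",),("side",)):
    r=least_squares(g,[-.4],args=(ns,));print(ns,np.degrees(r.x),r.fun.round(2))
h=np.array(p);h[3]+=least_squares(g,[-.4]).x[0];print(handle(h))
E
python3 wfit.py 324 132 434 218
```

```text
('scene', 'side') [-30.87365548] [ 0.39  0.83 -0.06 -0.4 ]
('scene',) [-31.37797063] [0.19 0.87]
('side',) [-29.16846507] [ 0.11 -0.05]
[ 0.52926351 -0.18132416  0.166     ]
```

```bash
python3 - <<'E'
from h import *
from bench import ctrl
s=ctrl.get_state();R=Ro.from_rotvec(s["tool_rot"]).as_matrix();tx=R[:,0]*[1,1,0];print(tx)
P=s["position"];print(P)
f=lambda t:(R.T@(t-P)/.3).round(3)
t0=circ(p[3]+np.radians(-31),.208)+.047*tx
print("above",f(t0)); t0[2]=.143;print("down",f(t0))
for w in np.arange(-31,-1,3): print(w,f(circ(p[3]+np.radians(w))+.027*tx))
E
```

```text
[ 0.24381725 -0.96982115 -0.        ]
[ 0.5455022  -0.25724879  0.20850605]
above [-0.101 -0.009  0.002]
down [-0.101 -0.009  0.218]
-31 [-0.168 -0.009  0.218]
-28 [-0.18  -0.006  0.218]
-25 [-0.192 -0.003  0.218]
-22 [-0.204 -0.001  0.218]
-19 [-0.216  0.001  0.218]
-16 [-0.228  0.002  0.218]
-13 [-0.24   0.002  0.218]
-10 [-0.252  0.002  0.218]
-7 [-0.265  0.001  0.218]
-4 [-0.277 -0.001  0.218]
```

Call:
drive_tool:
  rows:
    - [[-0.1, -0.009, 0, 0, 255], [-0.1, -0.009, 0.11, 0, 255], [-0.1, -0.009, 0.218, 0, 255], [-0.1, -0.009, 0.218, 0, 255], [-0.15, -0.009, 0.218, 0, 255], [-0.168, -0.008, 0.218, 0, 255], [-0.18, -0.006, 0.218, 0, 255], [-0.192, -0.003, 0.218, 0, 255], [-0.204, -0.001, 0.218, 0, 255], [-0.216, 0, 0.218, 0, 255], [-0.228, 0, 0.218, 0, 255], [-0.24, 0, 0.218, 0, 255], [-0.252, 0, 0.218, 0, 255], [-0.262, 0, 0.218, 0, 255], [-0.262, 0, 0.218, 0, 255], [-0.262, 0, 0.218, 0, 255]]

```text
time: 14.52
position: [0.5252, -0.1825, 0.1427]
tool_rot: [2.475, -1.933, -0.002]
ft_force: [-2.6, -4.4, 1.7]
grip_width: 0.004
```

```bash
python3 look.py 9
```

```text
[ 0.52516153 -0.18248538  0.14274908] 14.525 [-2.57497237 -4.41607913  1.71466985] [ 0.    0.   -0.   -0.   -0.   -0.01  0.  ]
-30 [252. 272.]
-20 [227. 277.]
-10 [201. 278.]
0 [175. 275.]
10 [150. 268.]
```

View pics/b9.png

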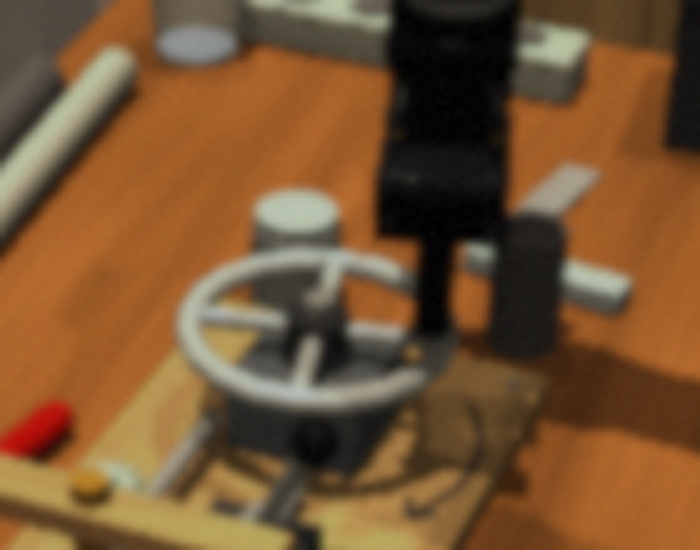

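View pics/w9.png

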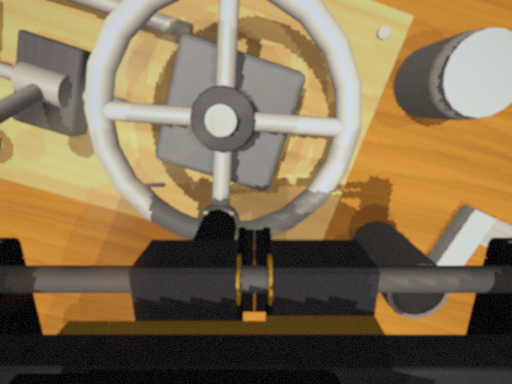

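View pics/a9.png

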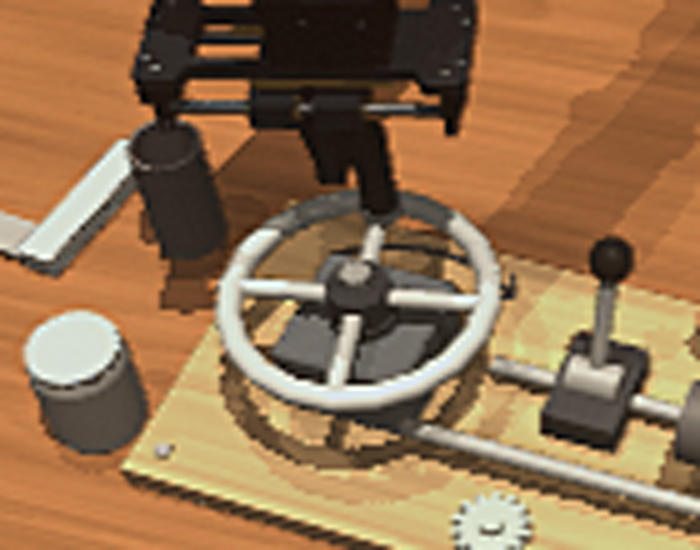

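Call:
drive_tool:
  rows:
    - [[-0.008, 0, 0, 0, 255], [-0.016, 0, 0, 0, 255], [-0.024, 0, 0, 0, 255], [-0.027, -0.001, 0, 0, 255], [-0.027, -0.001, 0, 0, 255], [-0.027, -0.001, 0, 0, 255], [0, 0, 0, 0, 255], [0.06, 0, 0, 0, 255], [0.06, 0, -0.1, 0, 255], [0.06, 0, -0.22, 0, 255], [0.16, 0, -0.24, 0, 255], [0.2, 0, -0.24, 0, 255], [0.2, 0, -0.24, 0, 255]]

```text
time: 16.3
position: [0.5402, -0.2412, 0.214]
tool_rot: [-2.474, 1.936, 0.003]
ft_force: [0.2, 0.2, -0.6]
grip_width: 0.005
```

```bash
python3 look.py 10; python3 - <<'E'
import cv2
a=cv2.imread("pics/scene0.png")[130:240,120:260];cv2.imwrite("pics/a00.png",cv2.resize(a,None,fx=5,fy=5,interpolation=cv2.INTER_CUBIC))
E
```

```text
[ 0.54016488 -0.24122798  0.21402902] 16.3 [ 0.18229545  0.17124887 -0.62234052] [-0.02 -0.01 -0.03  0.02 -0.01  0.   -0.  ]
-30 [166. 219.]
-20 [150. 222.]
-10 [133. 223.]
0 [115. 221.]
10 [ 98. 216.]
```

View pics/a10.png

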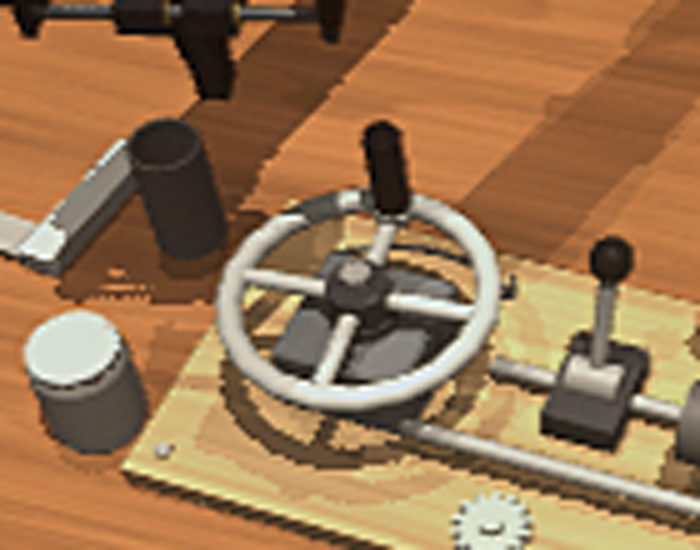

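View pics/a00.png

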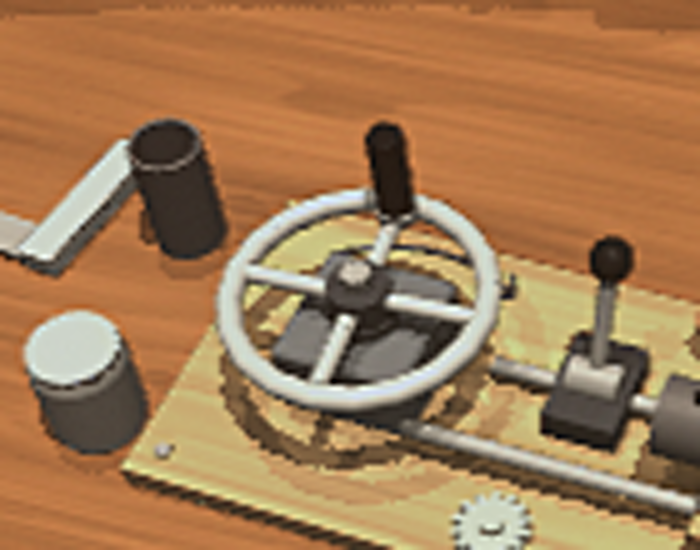

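View pics/b10.png

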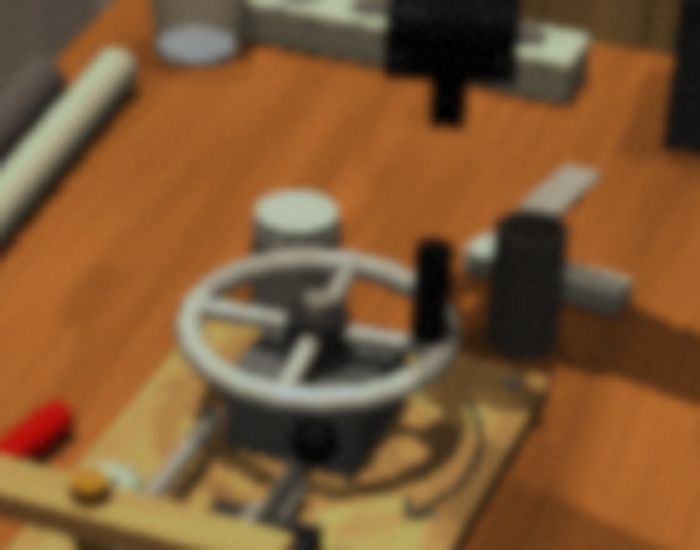

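```bash
python3 - <<'E'
from h import *
from bench import ctrl
s=ctrl.get_state();R=Ro.from_rotvec(s["tool_rot"]).as_matrix();P=s["position"]
c,sn=np.cos(p[2]),np.sin(p[2])
rig=lambda x,y,z:np.array([p[0]+c*x-sn*y,p[1]+sn*x+c*y,z])
k0=-.02+.085*np.sin(p[4]-.5)
t=rig(k0-.05,.145,.2);print(t,(R.T@(t-P)/.3).round(3),"spin",(np.degrees(np.arctan2(R[1,0],R[0,0]))+90-np.degrees(p[2]))/180)
E
```

```text
[0.49131129 0.00573713 0.2       ] [-0.831 -0.04   0.049] spin 0.09398801409148765
```

Call:
drive_tool:
  rows:
    - [[0, 0.1, 0, 0, 255], [-0.12, 0.1, 0, 0.03, 255], [-0.28, 0.07, 0, 0.06, 255], [-0.44, 0.03, 0, 0.094, 255], [-0.6, 0, 0, 0.094, 255], [-0.74, -0.03, 0, 0.094, 255], [-0.831, -0.04, 0.02, 0.094, 255], [-0.831, -0.04, 0.03, 0.094, 255], [-0.831, -0.04, 0.03, 0.094, 255], [-0.831, -0.04, 0.03, 0.094, 255]]

```text
time: 17.7
position: [0.4919, 0.0032, 0.2062]
tool_rot: [2.162, -2.279, 0.0]
ft_force: [0.0, -1.3, 0.3]
grip_width: 0.005
```

```bash
python3 - <<'E'
from h import *
from bench import ctrl
import cv2
d=ctrl.get_image("wrist");cv2.imwrite("pics/w11.png",d["img"])
s=ctrl.get_state();R=Ro.from_rotvec(s["tool_rot"]).as_matrix();P=s["position"];print(P,s["joint_positions"].round(2),R[:,0].round(3),s["time"])
c,sn=np.cos(p[2]),np.sin(p[2])
rig=lambda x,y,z:np.array([p[0]+c*x-sn*y,p[1]+sn*x+c*y,z])
k0=-.02+.085*np.sin(p[4]-.5)
def proj(P):
    c=d["R"]@P+d["t"];q=d["camera_matrix"]@c;return (q[:2]/q[2]).round(1)
print("knob",proj(rig(k0,.145,.12)))
for x in (k0-.05,k0-.0235,-.0235,-.0027,.001): print((R.T@(rig(x,.145,.12)-P)/.3).round(3))
E
```

```text
[0.49196874 0.00331368 0.20623309] [ 0.6   0.03 -0.67  1.85  0.02  1.26 -1.7 ] [-0.052 -0.999  0.   ] 17.75
knob [250.6 146.8]
[-0.008  0.003  0.287]
[-0.008 -0.086  0.287]
[-0.009 -0.268  0.287]
[-0.009 -0.337  0.287]
[-0.009 -0.349  0.287]
```

View pics/w11.png

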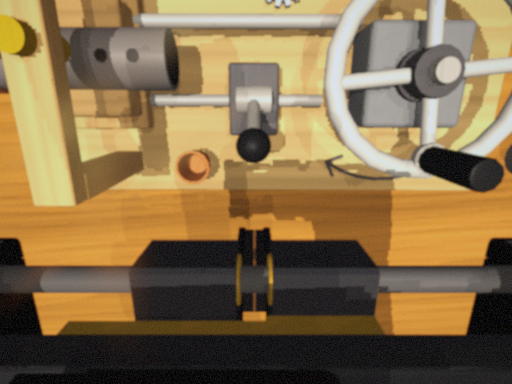

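Call:
drive_tool:
  rows:
    - [[0, 0, 0.14, 0, 255], [0, 0, 0.283, 0, 255], [0, 0, 0.283, 0, 255], [0, -0.05, 0.283, 0, 255], [0, -0.08, 0.283, 0, 255], [0, -0.11, 0.283, 0, 255], [0, -0.14, 0.283, 0, 255], [0, -0.17, 0.283, 0, 255], [0, -0.2, 0.283, 0, 255], [0, -0.23, 0.283, 0, 255], [0, -0.26, 0.283, 0, 255], [0, -0.29, 0.283, 0, 255], [0, -0.31, 0.283, 0, 255], [0, -0.325, 0.283, 0, 255], [0, -0.337, 0.283, 0, 255], [0, -0.337, 0.283, 0, 255], [0, -0.337, 0.283, 0, 255]]

```text
time: 19.88
position: [0.593, -0.0005, 0.1215]
tool_rot: [-2.165, 2.276, -0.001]
ft_force: [-1.1, 0.5, -1.0]
grip_width: 0.002
```

```bash
python3 - <<'E'
from h import *
from bench import ctrl
import cv2
s=ctrl.get_state();P=s["position"];print(P,s["ft_force"],s["time"])
print("rig xy rel",Ro.from_euler("z",-p[2]).apply([P[0]-p[0],P[1]-p[1],0]))
a=ctrl.get_image("scene")["img"][130:240,145:285];cv2.imwrite("pics/a12.png",cv2.resize(a,None,fx=5,fy=5,interpolation=cv2.INTER_CUBIC))
E
```

```text
[ 5.92957584e-01 -4.62829898e-04  1.21527749e-01] [-1.11936376  0.54148648 -1.00523181] 19.875
rig xy rel [-0.00271293  0.14379127  0.        ]
```

View pics/a12.png

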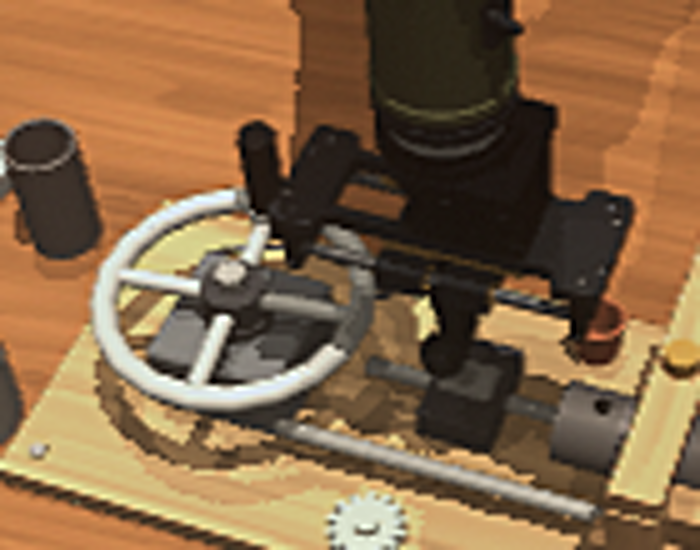

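Call:
drive_tool:
  rows:
    - [[0, -0.008, 0, 0, 255], [0, -0.016, 0, 0, 255], [0, -0.02, 0, 0, 255], [0, -0.02, 0, 0, 255]]

```text
time: 20.42
position: [0.5953, -0.0006, 0.1209]
tool_rot: [2.161, -2.272, -0.008]
ft_force: [-12.0, -1.0, 5.5]
grip_width: 0.004
```

Call:
drive_tool:
  rows:
    - [[0, 0.03, 0, 0, 255], [0, 0.13, 0, 0, 255], [0, 0.25, -0.05, 0, 255], [0, 0.35, -0.25, 0, 255], [0, 0.35, -0.45, 0, 255], [0, 0.35, -0.5, 0, 255], [0, 0.35, -0.5, 0, 255], [0, 0.35, -0.5, 0, 255]]

```text
time: 21.42
position: [0.4934, 0.0044, 0.2697]
tool_rot: [2.164, -2.276, -0.003]
ft_force: [0.2, -0.1, 0.8]
grip_width: 0.003
```

```bash
python3 look.py 13;  python3 - <<'E'
from bench import ctrl
import cv2
for n in("scene","side"):
    cv2.imwrite(f"pics/{n}13.png",ctrl.get_image(n)["img"])
a=cv2.imread("pics/scene13.png")[130:240,145:285];cv2.imwrite("pics/a14.png",cv2.resize(a,None,fx=5,fy=5,interpolation=cv2.INTER_CUBIC))
E
```

```text
[0.49343994 0.0044117  0.26969023] 21.425 [ 0.19659396 -0.06009402  0.79528149] [ 0.    0.01  0.    0.01 -0.    0.    0.  ]
-30 [471. 149.]
-20 [457. 156.]
-10 [442. 161.]
0 [428. 163.]
10 [414. 163.]
```

View pics/a14.png

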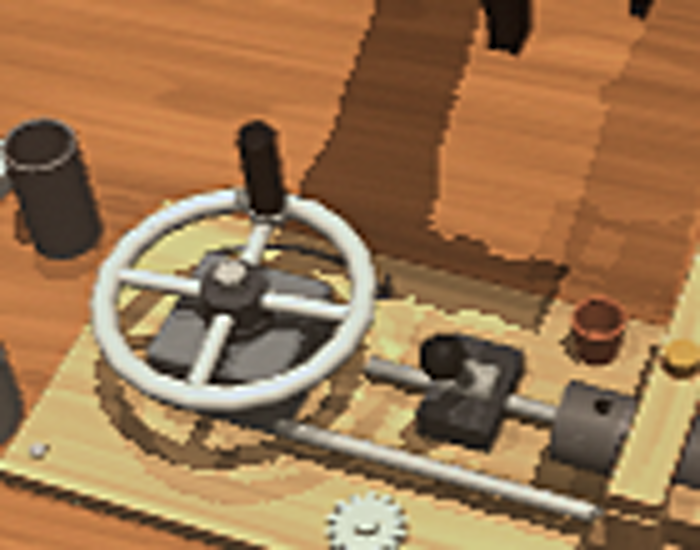

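View pics/w13.png

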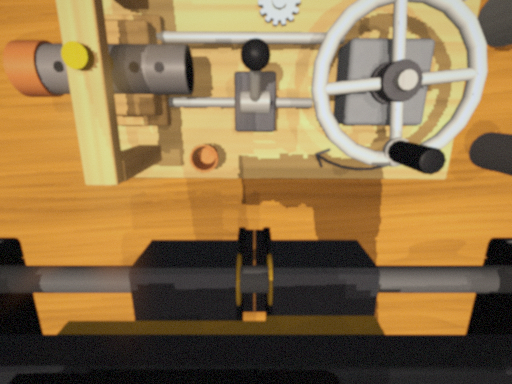

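View pics/side13.png

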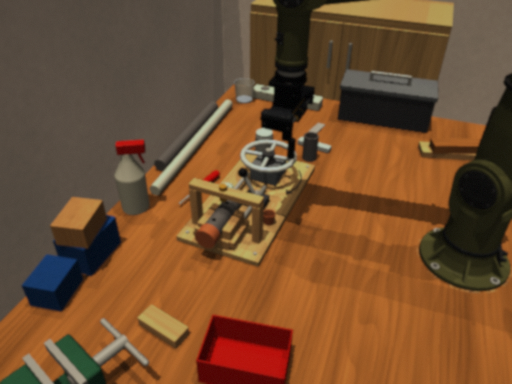

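```bash
python3 - <<'E'
from fit import *
p=pickle.load(open("p.pkl","rb"))
w=ctrl.get_image("wrist");C["wrist"]=w
for l in (.8,.9,1.):
    q=p.copy();q[4]=l;print(l,(proj("scene",knob(q))-[145,130])*5,proj("wrist",knob(q)))
print("handle start px",(proj("scene",handle(p))-[145,130])*5)
E
```

```text
0.8 [453.77487089 328.56825267] [252.66115045  75.41022964]
0.9 [449.33365712 341.82711426] [252.64823163  66.49281471]
1.0 [445.12476262 355.54288558] [252.64019143  58.13114834]
handle start px [260.57359026 133.1666473 ]
```

```bash
python3 - <<'E'
from bench import ctrl
print(ctrl.close_job()); print(ctrl.get_state()["time"])
E
```

```text
the job is handed in; nothing more can be done
None
the job is handed in; nothing more can be done
```

The wheel has been turned one full turn clockwise and the locking lever is fully over. I handed the job in at about 21.5 s of the 64 s allowed. No verdict is reported, so these are my own last checks:

- **Wheel:** I pushed it round with the closed fingers. The handle top in the scene picture is back within about half a pixel of where it started, roughly 1 mm.
- **Lever:** the knob's pixel matches a swing of about 1.0 rad in the scene and wrist views. The push force rose to 12 N at the end, so it was against its stop.
- **Clearance:** the arm stands back and up, with the tool at 0.27 m height and under 1 N on it. The bystanders I could compare by eye in the last pictures look unmoved. I did not measure them or check every one.

One thing went wrong on the way. At about 330° the fingers jammed against the side of the handle by friction (24 N, well under the limits). I backed off, lifted, turned the tool about 14° and finished the last 31° from behind the handle. The wrist camera also read a few pixels off the other views, about 3 mm, which did not affect the result.

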